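# Snap the control box cover shut

### The job

The white cover of the control box on the air handler's electrical tray only rests on its four corner clips. Press it shut with the fingertips: go round it and push straight down over every corner until each one clicks and the whole cover lies level and fully home. Press firmly but do not lean on it (never over 50 N), do not pick the cover up or knock it off, and leave the capacitor, the jar and the screwdriver on the bench alone.

Things in the scene. Friction and masses are not known exactly. Their poses are not given: they have to be found in the camera images.
- box: Grey plastic control box, 114 x 176 mm and 65 mm high, bolted in an aluminium sheet tray with a lying capacitor (to 43 mm high) and a contactor (to 49 mm) on its +x side. It is fixed to the bench. Origin: on the bench surface under the middle of the box; z up, y along the box's long sides. The tray reaches from x -85 to +150 mm and y +-113 mm and has a 25 mm edge.
- cover: White plastic cover on the box, 123 x 185 mm: 3 mm top, 10 mm skirt outside the box walls, 0.21 kg, loose. Barbed studs under its corners stand in sprung sockets in the box. It twists a little, so each corner goes down by itself. Origin: middle of the underside of its top; axes along the box's (y along the long sides). Top face 74 mm above the bench at the start, 68 mm when shut.
- cover_mid (a point): Middle of the cover's top face, between its vent slots. Pushing here would need all four clips to give at once, about 60 N.
- clip_a (a point): Point on the cover's top face over one corner's snap stud, in a round thumb mark 18 mm across, at x -44, y +74 mm from the cover's middle. Pressed straight down it takes about 12 N (9 to 16 N) to drop 6 mm and click; shut, it is 68 mm above the bench (74 mm at the start), goes no lower and stays down. While other corners are up it may stand 1 mm off that height.
- clip_b (a point): The same for the corner at x -44, y -74 mm.
- clip_c (a point): The same for the corner at x +44, y -74 mm.
- clip_d (a point): The same for the corner at x +44, y +74 mm.
- capacitor: Spare run capacitor, bystander: upright aluminium can 42 mm across, 90 mm high with its two terminals, loose on the bench beside the tray. Origin: centre of its underside, z up.
- jar: Glass jar with a steel lid, bystander: 60 mm across, 75 mm high, loose on the bench beside the tray. Origin: centre of its underside, z up.
- screwdriver: Screwdriver with a black handle, bystander, lying loose on the bench before the tray on the -x side of the box. Its x axis runs along it towards the tip.
There are look-alikes about, which are no part of the job. Of the things shaped like the cover, the white one is meant.

How it is judged:
By the outcome, as a careful person would: the job done as asked, in the order asked, and still so for the second after the job is handed in, with the robot touching nothing.
It also fails if it takes over 48 s, if anything falls off the work surface, if the arm or the gripper's body presses on something with over 40 N, if the wrist force passes 120 N, or if a joint passes its speed limit or range.

### The arm

A 6-joint arm with a two-finger parallel gripper is mounted at the origin on the work surface. World frame = base frame: x ahead of the robot, y to its left, z up, the work surface at z = 0. Lengths are in m, angles in degrees, forces in N, time in s.
With the tool pointing down it reaches from about 0.35 to 0.875 m from the base axis. Payload 4.2 kg.
Tool frame: the origin (TCP) lies midway between the tips of the shut fingers; the grasp point (between the pads) lies 19 mm behind it; y points along the fingers, z is the direction in which the jaws open and shut, and the axes are right-handed (so a half turn about y gives the same grasp; the last joint's range is limited). The gripper opens to 87 mm and grips with 3 to 60 N. Pads are 19 mm wide; open, the fingers measure 117 mm over their backs; the gripper's body (75 mm by 190 mm) begins 51 mm behind the grasp point.
Start: joints at [-62.017, 22.042, 0.453, 0, -68.411, -14.817], TCP at [0.142, -0.609, 0.223] pointing down, gripper open.
Joint ranges: [-179.83, 179.83], [-69.29, 118.12], [-61.27, 80.66], [-181.25, 117.63], [-171.15, -9.14], [-177.46, 177.46]. Speed limits (degrees/s): [159.86, 159.86, 180, 180, 180, 180].

### API

Orientations are given as [roll, pitch, yaw] about the fixed x, y, z axes, in that order (R = Rz(yaw) Ry(pitch) Rx(roll)).
In Python, from workcell import env gives the robot as it stands. The module is installed in compiled form; this text tells all that it offers. Calls block until the motion is done:
- env.goto(position, orientation): joint-space move of the TCP to a pose.
- env.move_straight(position, rotation=None, rate=0.15, force_limit=None): straight line of the TCP; rotation=None keeps the orientation; rate is the mean speed in m/s. With force_limit (N) it stops when the force on the tool has changed by that much, and returns True; else False.
- env.set_joints(angles): joint-space move.
- env.gripper_to(opening, grasp_force=None): opening from 0.0 (shut) to 1.0 (fully open); grasp_force is the grip in N (None keeps the last); returns when the fingers have stopped.
- env.dwell(seconds).
- env.inverse_kinematics(position, orientation): joint angles nearest the present ones, or None.
- env.read_state(): the state.
- env.grab_frame(name): name is "scene" or "top" or "wrist"; returns a dict with "image" (384x512x3 uint8, blue, green, red), "fx", "fy", "cx", "cy" (pixels), "D" ([k1, k2, p1, p2, k3] as OpenCV has them; the pictures are not rectified), "position" and "orientation" of the camera in the world. Camera axes: x right, y up, looking along -z (the intrinsics and any distortion apply to the point x, -y, -z); pixel columns grow to the right and rows downward; lengths in m; the calibration is good to about 2 mm. A picture is of the moment at which its call begins. There is no depth.
A pose or a line that the arm cannot do raises env.Unreachable and nothing moves.
- env.close_job(): hands the job in, once; it reports no verdict.
Trained networks look in a picture, given as the dict that the camera call returned (one of the last four; its "shot" number tells which), for a name from the list of things; names that differ only in an ending like _2 or _b are one class to them, and where a whole thing is asked for, a point or a joint stands for the part that bears it (a point fixed in the world has none). Each returns a list of dicts, best first, with "score" (0 to 1); they miss things now and then, are a little off and sometimes report something else, mostly with a low value. They report only what shows in the picture. A call takes as long as a camera call. They do not tell look-alikes from the thing itself.
- env.search_frame(picture, thing): "xyz" ([x, y, z] in m, in world coordinates, good to about 4 mm: the middle of the surface that is visible of it).
- env.trace(picture, thing): "mask" (384x512 bool, what is visible of it).
The state is a dict: "clock": time; "joint_positions": joint angles; "qvel": joint speeds; "joint_torque": joint torques, N m; "position": TCP position; "tool_rot": TCP orientation; "force": force on the tool from outside, world axes, zero at the start; "wrist_torque": the same for the moment, N m; "opening": opening from 0.0 (shut) to 1.0 (fully open).
Only numpy, scipy, OpenCV 4.12 (cv2) and the standard library are available. Lean on these libraries where they do the work, as an engineer would, in place of code of your own. Each camera call takes 0.05 s, during which the arm holds its last target.

## Working session

There is one attempt and no reset: what is moved stays moved. The work goes in short steps, each a Python script; the robot and the scene stay as the last script left them, time stands still between calls to the robot, and variables do not carry over. Pictures are saved under pics/ and viewed, and the job is handed in when it is done.

```bash
mkdir -p pics; cat > h.py <<'E'
from workcell import env
import numpy as np, cv2
def see(n,f):
    p=env.grab_frame(n); cv2.imwrite('pics/'+f+'.png',p['image']); return p
E
python3 - <<'E'
from h import *
for n in ['scene','top','wrist']:
    p=see(n,'a_'+n); print(n,p['position'],p['orientation'],p['fx'],p['D'])
    for t in ['cover','clip_a','box','cover_mid','capacitor','jar','screwdriver']:
        print(t,[(np.round(r['xyz'],3).tolist(),round(r['score'],2)) for r in env.search_frame(p,t)][:6])
s=env.read_state();print(s['clock'],s['tool_rot'],s['force'],s['opening'])
E
```

```text
scene [1.16077764 0.2808888  0.92132678] [ 39.15153907  -0.26417598 117.87926307] 463.837574924687 [0.05472663 0.         0.         0.         0.        ]
cover [([0.312, -0.267, 0.018], 0.98), ([0.566, -0.063, 0.073], 0.67), ([0.524, -0.422, 0.016], 0.61), ([0.416, -0.053, 0.022], 0.26)]
clip_a [([0.583, -0.011, 0.069], 0.95), ([0.553, -0.372, 0.017], 0.93), ([0.314, -0.336, 0.019], 0.92), ([0.543, -0.131, 0.074], 0.78), ([0.306, -0.214, 0.017], 0.72), ([0.488, -0.491, 0.015], 0.67)]
box [([0.646, -0.058, 0.012], 0.67)]
cover_mid [([0.567, -0.07, 0.073], 0.92), ([0.314, -0.266, 0.016], 0.76), ([0.523, -0.424, 0.017], 0.7)]
capacitor [([0.502, -0.236, 0.058], 0.61)]
jar [([0.626, 0.114, 0.059], 0.69)]
screwdriver [([0.42, -0.053, 0.02], 0.67)]
top [ 0.47639262 -0.05450445  0.95231808] [ 3.84221378e+00  1.64610803e-03 -8.95117503e+01] 382.3182689059685 [-0.12903788  0.          0.          0.          0.        ]
cover [([0.517, -0.429, 0.017], 0.7), ([0.299, -0.273, 0.015], 0.67), ([0.553, -0.073, 0.071], 0.66)]
clip_a [([0.306, -0.336, 0.018], 0.91), ([0.576, -0.007, 0.076], 0.83), ([0.294, -0.211, 0.022], 0.82), ([0.543, -0.378, 0.018], 0.8), ([0.488, -0.488, 0.018], 0.74), ([0.537, -0.131, 0.078], 0.62)]
box [([0.641, -0.09, 0.004], 0.76)]
cover_mid [([0.3, -0.273, 0.018], 0.96), ([0.559, -0.068, 0.067], 0.89)]
capacitor [([0.484, -0.237, 0.083], 0.56)]
jar [([0.606, 0.103, 0.076], 0.79)]
screwdriver [([0.415, -0.057, 0.024], 0.87), ([0.643, -0.088, 0.004], 0.71)]
wrist [ 0.07258676 -0.62520515  0.38330826] [-1.51741923e+01  2.03913149e-02  1.03184478e+02] 278.43658657055 [-0.06814599  0.          0.          0.          0.        ]
cover []
clip_a []
box []
cover_mid []
capacitor []
jar []
screwdriver []
1.2 [-9.00010022e+01  3.39676850e-04  1.31661397e+01] [ 0.20247221 -0.27467324  0.5685869 ] 1.000981366667634
```

View pics/a_scene.png

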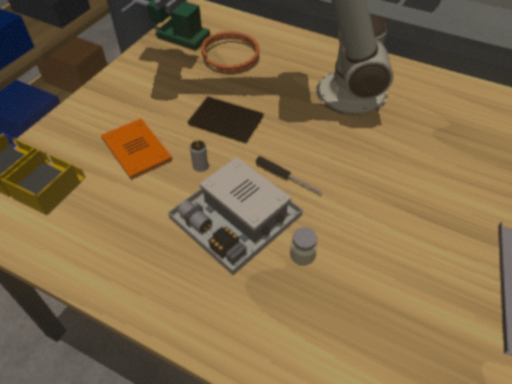

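View pics/a_top.png

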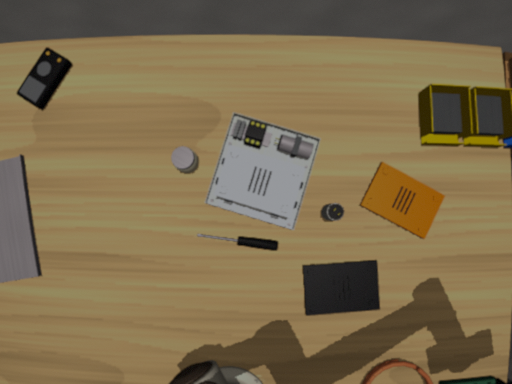

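```bash
python3 - <<'E'
from h import *
env.goto([0.54,-0.07,0.24],[-90,0,-17])
p=see('wrist','b_wrist')
print(p['position'],p['orientation'],env.read_state()['clock'])
for t in ['cover','clip_a','cover_mid']:
    print(t,[(np.round(r['xyz'],4).tolist(),round(r['score'],2)) for r in env.search_frame(p,t)])
E
```

```text
[ 0.47141373 -0.05006042  0.4007089 ] [-1.51748183e+01  1.03066171e-02  7.29712587e+01] 3.6333
cover [([0.3113, -0.2689, 0.0199], 0.86), ([0.4941, -0.3982, 0.0177], 0.66), ([0.5512, -0.0677, 0.0722], 0.57)]
clip_a [([0.3123, -0.209, 0.015], 0.87), ([0.3159, -0.3346, 0.0139], 0.83), ([0.5669, -0.0106, 0.0737], 0.75), ([0.4738, -0.4511, 0.0184], 0.75), ([0.5343, -0.1276, 0.0748], 0.74), ([0.5094, -0.3557, 0.0207], 0.69)]
cover_mid [([0.3113, -0.278, 0.0175], 0.71), ([0.5524, -0.072, 0.073], 0.66), ([0.4948, -0.3951, 0.0149], 0.65)]
```

View pics/b_wrist.png

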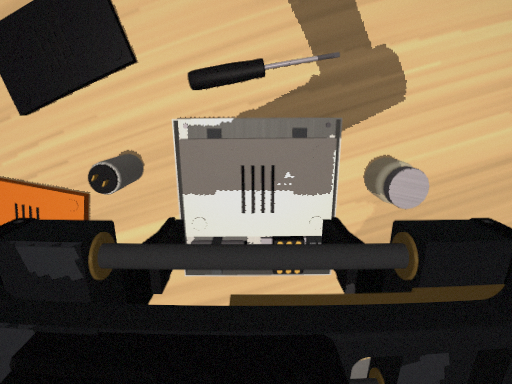

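```bash
cat >> h.py <<'E'
from scipy.spatial.transform import Rotation as R
def project(p,P):
    Rc=R.from_euler('xyz',p['orientation'],degrees=True).as_matrix()
    q=(np.asarray(P)-p['position'])@Rc
    q=q*[1,-1,-1]
    K=np.array([[p['fx'],0,p['cx']],[0,p['fy'],p['cy']],[0,0,1]])
    return cv2.projectPoints(q.reshape(-1,1,3),np.zeros(3),np.zeros(3),K,np.array(p['D']))[0].reshape(-1,2)
def ortho(p,c,yaw,z,hx=.09,hy=.125,s=2500):
    # rows: cover x up, cols: -y right ; s px/m
    W,H=int(2*hy*s),int(2*hx*s)
    u,v=np.meshgrid(np.arange(W),np.arange(H))
    lx=hx-v/s; ly=hy-u/s
    a=np.deg2rad(yaw)
    P=np.stack([c[0]+lx*np.cos(a)-ly*np.sin(a),c[1]+lx*np.sin(a)+ly*np.cos(a),np.full(lx.shape,z)],-1)
    m=project(p,P.reshape(-1,3)).reshape(H,W,2).astype(np.float32)
    im=cv2.remap(p['image'],m[...,0],m[...,1],cv2.INTER_CUBIC)
    return im
def grid(im,hx=.09,hy=.125,s=2500):
    im=im.copy()
    f=lambda x,y:(int((hy-y)*s),int((hx-x)*s))
    cv2.rectangle(im,f(.0615,.0925),f(-.0615,-.0925),(0,0,255),1)
    for x in(-.044,.044):
        for y in(-.074,.074): cv2.circle(im,f(x,y),int(.009*s),(0,255,0),1)
    cv2.drawMarker(im,f(0,0),(255,0,0))
    return im
E
python3 - <<'E'
from h import *
for n in ['wrist','top','scene']:
    p=see(n,'c_'+n)
    import pickle; pickle.dump(p,open(n+'.pkl','wb'))
    cv2.imwrite(f'pics/o_{n}.png',grid(ortho(p,[.555,-.070],-16,.074)))
E
```

```text
(no output)
```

View pics/o_wrist.png

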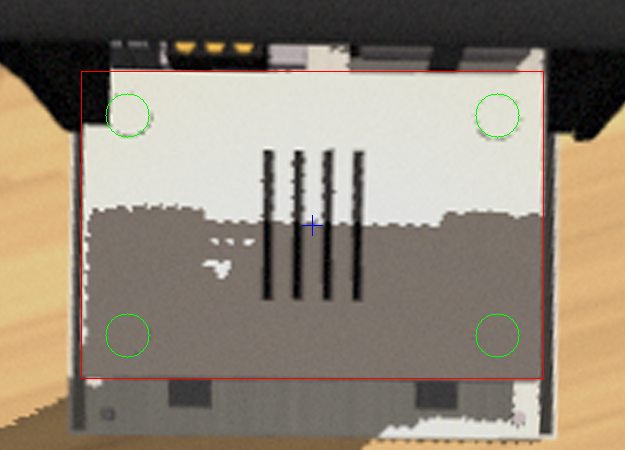

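View pics/o_top.png

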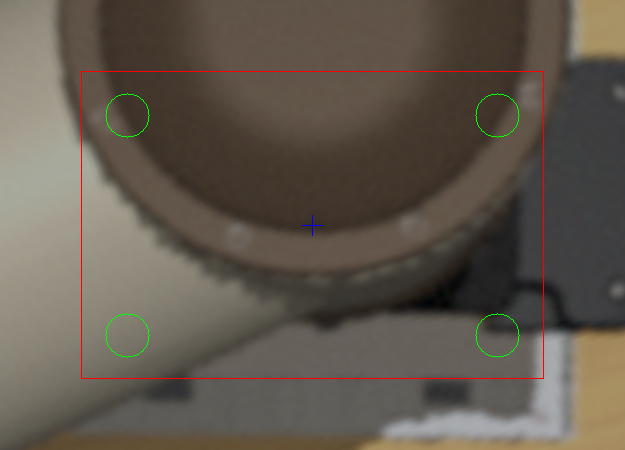

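View pics/o_scene.png

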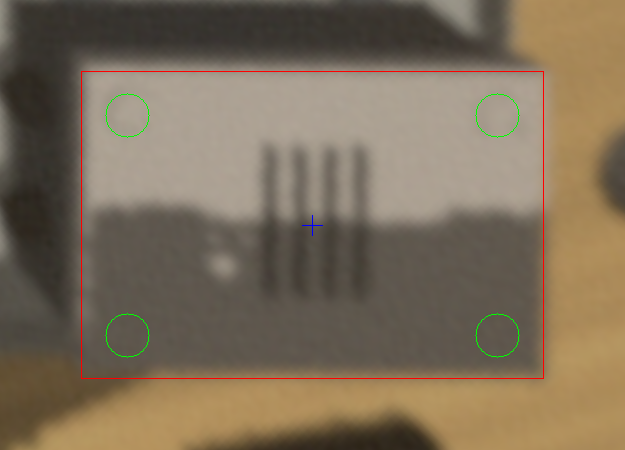

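```bash
cat >> h.py <<'E'
C=np.array([.555,-.070]);YAW=-16.
def pt(x,y):
    a=np.deg2rad(YAW); return C+[x*np.cos(a)-y*np.sin(a),x*np.sin(a)+y*np.cos(a)]
CL=dict(a=(-.044,.074),b=(-.044,-.074),c=(.044,-.074),d=(.044,.074))
def press(k,lim=22,zt=.064):
    x,y=pt(*CL[k])
    env.move_straight([x,y,.092],[-90,0,YAW],rate=.12)
    env.move_straight([x,y,.079],rate=.06)
    f0=env.read_state()['force']
    hit=env.move_straight([x,y,zt],rate=.015,force_limit=lim)
    s=env.read_state()
    print(k,hit,'xyz',np.round(s['position'],4),'dF',np.round(s['force']-f0,1),'t',round(s['clock'],2))
    env.move_straight([x,y,.092],rate=.08)
E
python3 - <<'E'
from h import *
env.gripper_to(0.0,20)
x,y=pt(*CL['a']); env.goto([x,y,.11],[-90,0,YAW])
press('a')
see('wrist','d_wrist');p=see('scene','d_scene');print(env.read_state()['clock'],env.read_state()['opening'])
E
```

```text
a True xyz [0.5335 0.0134 0.0683] dF [-1.4 -0.3  4.3] t 7.62
8.175 0.0017283512239352782
```

View pics/d_scene.png

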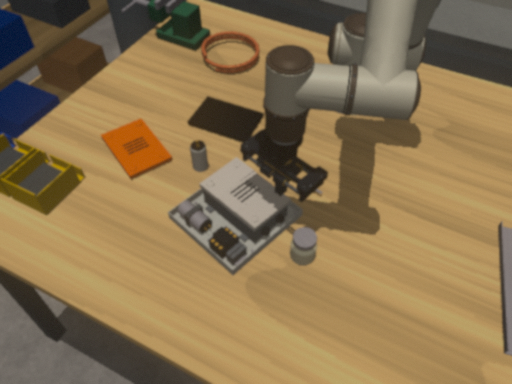

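View pics/d_wrist.png

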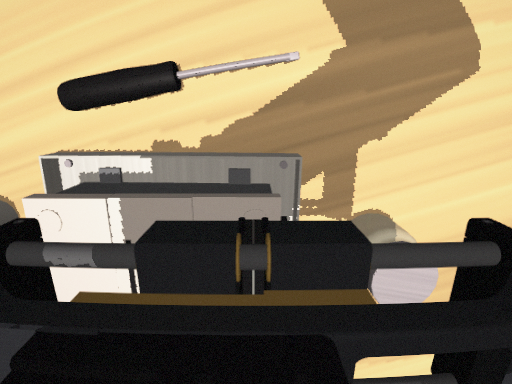

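```bash
python3 - <<'E'
from h import *
for k in 'bcd': press(k)
p=see('scene','e_scene')
E
```

```text
b True xyz [ 0.4926 -0.129   0.0682] dF [-2.2  0.8  5.4] t 10.73
c True xyz [ 0.5776 -0.1533  0.0685] dF [-0.9  0.5  6. ] t 13.31
d True xyz [ 0.6182 -0.0109  0.0684] dF [-0.7  0.7  4.1] t 16.41
```

All four corners stopped at about 68 mm. I'll check each one with a light touch of 6 N, which is below the click force.

```bash
python3 - <<'E'
from h import *
for k in 'dcba': press(k,lim=6,zt=.065)
x,y=pt(*CL['a'])
env.move_straight([x,y,.2],rate=.2)
env.goto([.40,.10,.26],[-90,0,YAW])
p=see('wrist','f_wrist'); q=see('scene','f_scene'); t=see('top','f_top')
cv2.imwrite('pics/of_scene.png',grid(ortho(q,C,YAW,.068)))
for n in ['capacitor','jar','screwdriver','clip_a']: print(n,[(np.round(r['xyz'],3).tolist(),round(r['score'],2)) for r in env.search_frame(q,n)])
s=env.read_state();print(s['clock'],s['force'])
E
```

```text
d True xyz [ 0.6176 -0.011   0.0684] dF [-1.3  0.5  2. ] t 18.23
c True xyz [ 0.5768 -0.1533  0.0684] dF [-2.6 -0.1  4.4] t 21.15
b True xyz [ 0.4923 -0.129   0.0684] dF [0.2 1.1 4.7] t 23.57
a True xyz [0.533  0.0133 0.0684] dF [-1.  -0.4  4.1] t 26.48
capacitor [([0.5, -0.235, 0.058], 0.92)]
jar [([0.626, 0.117, 0.061], 0.69)]
screwdriver [([0.419, -0.053, 0.02], 0.7)]
clip_a [([0.306, -0.212, 0.018], 0.96), ([0.579, -0.012, 0.063], 0.82), ([0.543, -0.133, 0.067], 0.71), ([0.311, -0.334, 0.015], 0.68), ([0.489, -0.49, 0.016], 0.66), ([0.553, -0.372, 0.018], 0.61)]
28.6833 [-0.04883231  0.01832345  1.22098246]
```

View pics/f_scene.png

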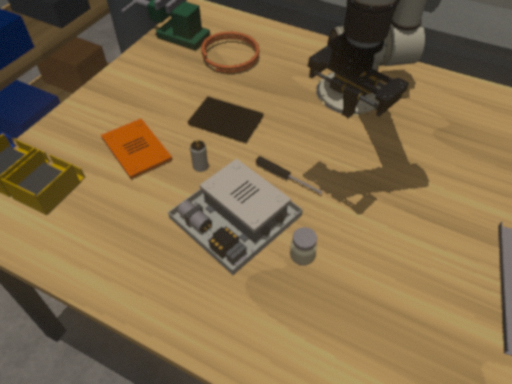

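View pics/of_scene.png

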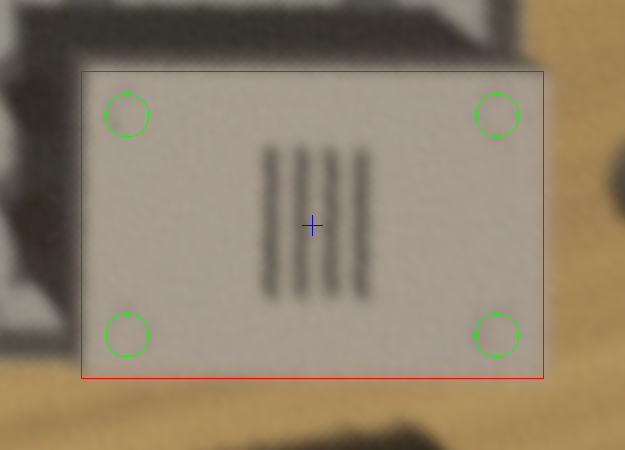

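View pics/f_wrist.png

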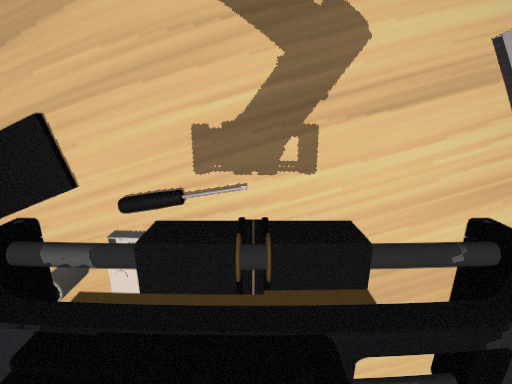

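The scene picture shows the cover level on the box at about (245,197). Its outline fits the 68 mm plane. The capacitor (199,155), jar (304,245) and screwdriver (288,176) have not moved.

```bash
python3 - <<'E'
from h import *
env.close_job()
E
```

```text
the job is handed in; nothing more can be done
```

The white cover is shut. I pressed its corners in the order a, b, c, d with closed fingertips, straight down, with each press set to stop at 22 N. I handed the job in at about 29 s with the arm clear of everything.

- **Heights after pressing:** the presses stopped at 68.2–68.5 mm. A second light touch of 6 N on every corner read 68.4 mm at all four, so the cover is level at its 68 mm shut height, within measuring error.
- **Position:** in the final scene picture, the cover's outline fits the 68 mm plane.
- **Bystanders:** the capacitor, jar and screwdriver show the same positions as at the start, to about 3 mm, which is within the detector's accuracy.
- **Clicks not heard directly:** I took the clicks from the heights and the force stops, because I recorded no force curve during the presses. The force read just after each stop had already dropped to 4–6 N.

No check failed. The last wrist and top pictures were no use for checking: in the wrist view the gripper hid most of the cover, and I did not look at the top one.

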